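# Try the cupboard's lamp switch, then shut its door

## Robot

A 6-joint arm with a two-finger parallel gripper is mounted at the origin on the work surface. World frame = base frame: x ahead of the robot, y to its left, z up, the work surface at z = 0. Lengths are in m, angles in rad, forces in N, time in s.
With the tool pointing down it reaches from about 0.35 to 0.875 m from the base axis. Payload 15.5 kg.
Tool frame: the origin (TCP) lies between the finger pads; the fingertips stand bot.finger_overhang ahead of it and the grasp point (between the pads) lies 6 mm ahead of it (bot.finger_overhang is the distance from the TCP to the fingertips, in m); z points along the fingers, y is the line along which they close (so a half turn about z gives the same grasp; the last joint's range is limited). The gripper opens to 85 mm and grips with 20 to 120 N. Pads are 22 mm wide; open, the fingers measure 114 mm over their backs; the gripper's body (76 mm by 85 mm) begins 54 mm behind the grasp point. The pads swing forward as they close: fully open they stand 13 mm farther back than shut.
Start: joints at [1.079, 0.494, 1.345, -0, 1.302, -0.096], TCP at [0.241, 0.577, 0.217] pointing down, gripper open.
Joint ranges: [-2.91, 2.91], [-0.82, 2.16], [0.22, 2.67], [-1.22, 4.37], [0.12, 2.79], [-3.08, 3.08]. Speed limits (rad/s): [1.89, 1.89, 2.57, 3.01, 3.01, 3.01].

## Interface

Orientations are given as [roll, pitch, yaw] about the fixed x, y, z axes, in that order (R = Rz(yaw) Ry(pitch) Rx(roll)).
In Python, from workcell import bot, capture, job gives the robot as it stands. The module is installed in compiled form; this text tells all that it offers.
- The arm moves only by the tool play_rows, never from a script. Its argument "commands" is a list that holds one entry, the list of rows, each a list of 7 numbers: the shift along the world's x, y, z normalised to -1 to 1, where 1 is 250 mm, then the turn, a rotation vector about the world's x, y, z normalised to -1 to 1, where 1 is 180 degrees, then the closure, from 0 (fully open) to 1 (shut). A call has 1 to 10 rows; each row is the pose to reach, as a shift and turn from the pose commanded when the call began, turning the shorter way round; what a row does not reach only later rows make up. A row lasts 1/12 s, in which the tool goes at most 41.7 mm and 7.16 degrees, less where a joint would pass 70% of its speed; a pose out of reach is approached as far as the arm can. A call with a number of a shift or a turn outside -1 to 1 is refused whole. A call with a gripper value outside its range is refused whole. The fingers move at their own pace and stop on an object; "force" is the grip in N (left out, the last holds). Time passes only in rows, so rows that repeat a pose let the fingers close. It gives the time, the measured TCP pose, the force, the opening and the grip force at its end, in the units of the state.
- bot.sense(): the state, without advancing time (a new reading comes with each control period).
- capture(name): name is "scene" or "top"; returns a dict with "pixels" (400x640x3 uint8, blue, green, red), "depth" (400x640 float32, m along the optical axis (not along the pixel's ray), 0 where there is no reading), "camera_matrix" (3x3 intrinsics, pixels), "extrinsics" (4x4, takes a point from world to camera coordinates). Camera axes: x right, y up, looking along -z (the intrinsics and any distortion apply to the point x, -y, -z); pixel columns grow to the right and rows downward; lengths in m; the calibration is good to about 2 mm. A picture is of the moment at which its call begins.
- job.close_job(): hands the job in; it is judged then, once.
The state is a dict: "time": time; "qpos": joint angles; "qvel": joint speeds; "tau": joint torques, N m; "tcp_pos": TCP position; "orientation": TCP orientation; "wrist_force": force on the tool from outside, world axes, zero at the start; "moment": the same for the moment, N m; "opening": opening from 0.0 (shut) to 1.0 (fully open); "finger_force": force on a finger pad.
Only numpy, scipy, OpenCV 4.12 (cv2) and the standard library are available. Lean on these libraries where they do the work, as an engineer would, in place of code of your own. Each camera call takes 0.05 s, during which the arm holds its last target. There are 200 camera calls.

## Task

Check the lamp switch on top of the little cupboard: with its door still open, press the switch's roller lever down just until it clicks, without driving it on towards its stop, hold it there for about a second and let it spring right up again. Then push the cupboard door shut until it snaps past its sprung catch and stays shut. Leave the pestle, brush, bowl and cup where they are.

Things in the scene. Friction and masses are not known exactly. Their poses are not given: they have to be found in the camera images.
- cupboard: White laminate counter-top cupboard, fixed, 170 mm deep (x) by 220 mm wide (y), on screw feet 2 to 22 mm high; roof 170 mm above its underside. Origin at underside level, under the middle of its open front; x points level into the cupboard (away from the robot), y left, z up. Roller lever switch on the roof: housing in the middle, 90 to 140 mm behind the front, steel cheeks to 34 mm above the roof.
- roller_top (a point): Top of the switch's black roller, 20 mm in diameter, 16 mm wide (axle along cupboard y), at the front end of the 80 mm lever. At rest it is 20 mm behind the cupboard's front, in its middle, 44 mm above the roof; pressed, it goes almost straight down. The space above and beside it is free while the door is open by 0.6 rad or more.
- lever (a joint): Switch lever angle, rad: 0 fully up, grows as the roller is pressed, 80 mm of roller travel per rad. It clicks at 0.11 (9 mm down), is overtravelled past 0.235 (19 mm), stops at 0.275; best 0.15 to 0.18 (12 to 14 mm). Spring return: 3 N on the roller to start, 4.5 N at the click, 5.5 N at 14 mm, 6.3 N at 19 mm; the click gives no jolt. The shut door's striker holds it near 0.175.
- door (a joint): Opening angle of the cupboard door, rad: 0 shut, 1.4 fully open; it stays where left. Upright hinge at the cupboard's left (+y) front corner; opens towards the robot. From about 0.45 rad its striker presses the switch lever (1 to 2 N at the door's edge); near 0.09 rad the catch resists with 4 to 5 N. Under about 0.04 rad the catch pulls it shut and holds it at 0.
- door_hinge (a point): Point on the door's hinge line, at the height of the door's top edge (206 mm above the cupboard's underside). Lies at cupboard x = 0, y = 108 mm. Axes are the door's: x from the outer face inwards, -y along the door to its free edge.
- door_push (a point): Good place to push: on the door's outer face, 175 mm from the hinge, 30 mm below its top edge. Axes are the door's: x points inwards, square to it. Door 216 mm wide, 15 mm thick (inner face on the hinge line), top edge 206 mm above the cupboard's underside. A steel knob stands out 28 mm, 121 mm below the top edge. Inside, at the top, a striker arm (108 mm from the hinge) sticks out 65 mm, up to 52 mm above the roof.
- catch_top (a point): Top of the door's sprung catch: a white roller 14 mm in diameter on the roof near the front, 18 mm behind the front and 65 mm right of the middle, 23 mm above the roof; it yields downwards when the lip of the short steel arm on the door (173 mm from the hinge) rides over it.
- pestle: Bystander: grey granite pestle standing upright, 48 mm across at the foot, 150 mm tall; origin under its centre.
- brush: Bystander: red silicone brush lying down, 190 mm long; origin under its middle.
- bowl: Bystander: empty stainless steel bowl, 140 mm across, 55 mm high; origin under its centre.
- cup: Bystander: aluminium measuring cup with a handle, 72 mm across, 60 mm high; origin under its centre.

How it is judged:
By the outcome, as a careful person would: the job done as asked, in the order asked, and still so for the second after the job is handed in, with the robot touching nothing.
It also fails if it takes over 48 s, if anything falls off the work surface, if the arm or the gripper's body presses on something with over 40 N, if the wrist force passes 120 N, or if a joint passes its speed limit or range.

## Working session

There is one attempt and no reset: what is moved stays moved. The work goes in short steps, Python scripts to look and compute and a tool call to move; the robot and the scene stay as the last step left them, time stands still between calls to the robot, and variables do not carry over. Pictures are saved under pics/ and viewed, at most 10 in all, crops included, and the job is handed in when it is done.

Besides the shell and the picture viewer there is one more tool, called after ">>>" as name(argument=value, ...) on one line, values as JSON. play_rows: Moves the arm, as the interface text tells. Scaled input: -1 to 1 covers 250 mm each way for a shift and 180 degrees each way for a turn. Its arguments: {"type":"object","properties":{"commands":{"type":"array"},"force":{"type":"number"}},"required":["commands"]}

```bash
mkdir -p pics
cat > h.py <<'E'
import numpy as np, cv2
from workcell import bot, capture, job
def pts(c):
    d=c["depth"];K=c["camera_matrix"];T=np.linalg.inv(c["extrinsics"])
    v,u=np.mgrid[0:400,0:640]
    x=(u-K[0,2])/K[0,0]*d;y=(v-K[1,2])/K[1,1]*d
    P=np.stack([x,-y,-d],-1)@T[:3,:3].T+T[:3,3]
    P[d==0]=np.nan
    return P
def proj(c,p):
    q=c["extrinsics"][:3,:3]@np.array(p)+c["extrinsics"][:3,3];K=c["camera_matrix"]
    return K[0,0]*q[0]/-q[2]+K[0,2],K[1,1]*q[1]/q[2]+K[1,2]
E
python3 - <<'E'
from h import *
print(bot.sense(),bot.finger_overhang)
for n in("scene","top"):
    c=capture(n);cv2.imwrite(f"pics/{n}0.png",c["pixels"]);np.save(n+"P.npy",pts(c));print(n,c["camera_matrix"],np.linalg.inv(c["extrinsics"])[:3,3])
E
```

```text
{'time': 0.0, 'qpos': array([ 1.07949988e+00,  4.94185346e-01,  1.34612785e+00,  4.64628586e-06,
        1.30250335e+00, -9.54912522e-02]), 'qvel': array([-0.00015744,  0.0013706 , -0.00016544,  0.00074937,  0.00060626,
        0.0017968 ]), 'tau': array([ 1.38684842e-03, -8.82177329e+01, -3.83879578e+01,  1.33573362e-04,
        9.95559240e-03, -2.00709678e-05]), 'tcp_pos': array([0.24078147, 0.57634913, 0.21610003]), 'orientation': array([-3.14037476e+00, -1.21151707e-04,  2.74578615e+00]), 'wrist_force': array([-0.01901303, -0.28966661, -0.10413753]), 'moment': array([0.05444216, 0.02930872, 0.01902328]), 'finger_force': 0.0, 'opening': 0.9987071358141091} 0.025
scene [[382.81556665   0.         323.93065834]
 [  0.         382.81556665 202.74459673]
 [  0.           0.           1.        ]] [1.06369061 0.24023684 1.06517211]
top [[365.02182059   0.         319.30027605]
 [  0.         365.02182059 193.10557974]
 [  0.           0.           1.        ]] [ 0.44698222 -0.00790799  1.056572  ]
```

View pics/scene0.png

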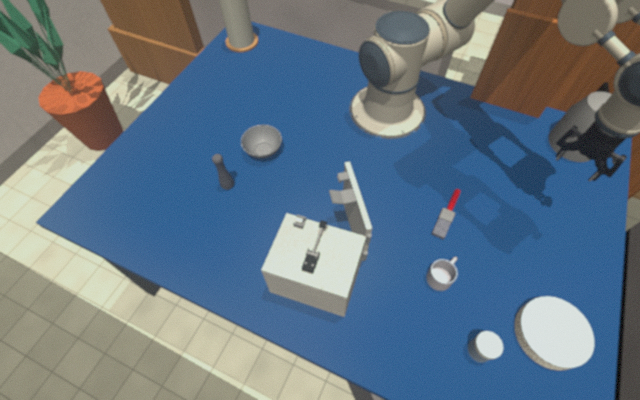

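View pics/top0.png

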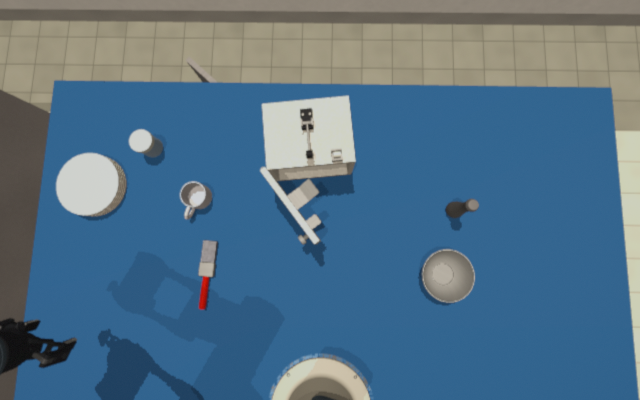

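The scene view shows the cupboard with its door open and the arm at upper right. In the top view the roof corners are about (263,103), (350,97), (355,164) and (272,171), the roller is near (309,154), and the door runs from (264,170) to (317,241).

```bash
python3 - <<'E'
from h import *
P=np.load("topP.npy");c=capture("top");im=c["pixels"]
Z=P[100:170,255:365,2];z=np.nanmedian(P[110:160,270:298,2]);print("roof z",z, np.nanmedian(P[110:150,322:345,2]))
m=np.zeros((400,640),np.uint8);m[85:185,250:370]=(abs(P[85:185,250:370,2]-z)<.008)
m=cv2.morphologyEx(m,cv2.MORPH_CLOSE,np.ones((9,9)))
m=cv2.morphologyEx(m,cv2.MORPH_OPEN,np.ones((9,9)))
cs=max(cv2.findContours(m,0,1)[0],key=cv2.contourArea)
xy=np.array([P[v,u,:2] for u,v in cs[:,0] if abs(P[v,u,2]-z)<.008],np.float32)
r=cv2.minAreaRect(xy);print(r,cv2.boxPoints(r))
# roller: dark pixels near (309,154)
b=im[143:165,298:320].max(-1)
print(b)
print((P[143:165:2,300:320:2,2]*1000).round())
# door top edge
q=P[165:250,255:330].reshape(-1,3);q=q[(q[:,2]>z+.026)&(q[:,2]<z+.046)]
print(len(q));r=cv2.minAreaRect(q[:,:2].astype(np.float32));print(r,cv2.boxPoints(r),np.median(q[:,2]))
E
python3 - <<'E'
import sys;sys.path.insert(0,'.')
from h import *
c=capture("top");cv2.imwrite("pics/t1.png",cv2.resize(c["pixels"][85:255,240:380],None,fx=3.5,fy=3.5,interpolation=2))
E
```

```text
roof z 0.1792484490543904 0.17935265080580742
((0.7185962200164795, 0.04547373950481415), (0.1716938465833664, 0.22003258764743805), 6.184686660766602) [[ 0.6213965   0.14560111]
 [ 0.64510137 -0.07315084]
 [ 0.81579596 -0.05465363]
 [ 0.7920911   0.16409832]]
[[210 210 211 210 210 210 210 210 206 188 173 162 169 204 210 210 210 211
  210 210 210 210]
 [210 210 210 210 210 210 210 211 209 200 173 162 164 204 210 210 210 210
  211 210 210 210]
 [210 210 210 210 210 210 210 211 210 201 175 164 159 203 209 211 211 210
  211 211 210 210]
 [210 211 211 210 211 210 210 210 210 202 178 169 160 204 210 211 210 210
  210 210 211 210]
 [211 210 210 210 210 210 210 210 210 202 178 171 159 203 209 210 210 210
  210 211 210 210]
 [210 210 210 210 210 210 210 210 210 201 178 169 149 190 206 210 210 210
  210 210 211 210]
 [210 210 210 210 210 211 210 210 205 190 164 152 126 157 190 209 210 211
  211 210 210 210]
 [211 210 210 210 210 211 210 203 177 147 114  99  87 115 157 206 210 211
  211 210 210 210]
 [210 211 210 210 211 210 209 195 115  66  52  47  45  66 136 202 208 210
  210 211 211 210]
 [
[... 1332 characters left out ...]
78. 212. 178. 180. 180. 180. 179.]
 [176. 178. 181. 179. 215. 181. 180. 182. 181. 181.]
 [176. 180. 179. 220. 218. 221. 223. 178. 181. 178.]
 [181. 175. 180. 223. 227. 222. 223. 181. 179. 180.]
 [179. 176. 177. 223. 222. 220. 223. 179. 178. 176.]
 [180.  nan 181. 179. 220. 220. 219. 176. 178. 179.]
 [182. 179. 182. 179. 179. 180. 179. 179. 180. 181.]
 [179. 180. 180. 179. 183. 179. 176. 177. 180. 177.]
 [180. 176. 181. 180. 177. 179. 179. 180. 179. 179.]]
1152
((0.5528033375740051, 0.05651130899786949), (0.21517717838287354, 0.08077484369277954), 38.10809326171875) [[ 0.4432225   0.02189209]
 [ 0.49307248 -0.04166543]
 [ 0.66238415  0.09113053]
 [ 0.61253417  0.15468805]] 0.21469599541792006
```

View pics/t1.png

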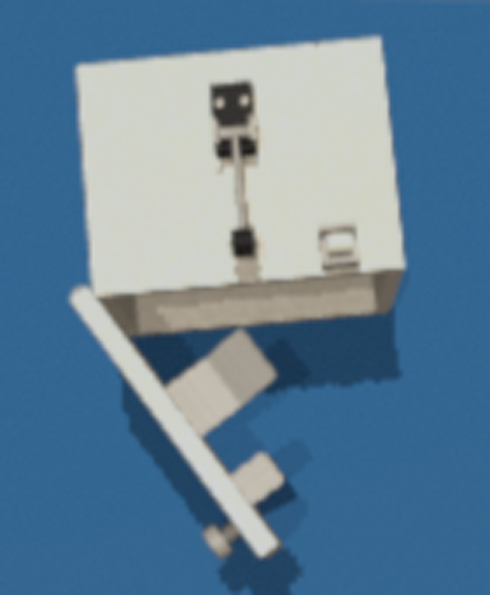

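The crop shows the roller at the front end of the lever. The door is about 1.0 rad open, so the space over the roller is clear. I estimate the cupboard origin at (0.633, 0.036), yaw 0.108, underside z of 0.009, and roller top near (0.653, 0.038, 0.223).

>>> play_rows(commands=[[[0.1,-0.1,0.15,0,0,0,1],[0.2,-0.22,0.3,0,0,0,1],[0.3,-0.34,0.4,0,0,0,1],[0.4,-0.46,0.4,0,0,0,1],[0.5,-0.58,0.4,0,0,0,1],[0.6,-0.7,0.4,0,0,0,1],[0.7,-0.82,0.4,0,0,0,1],[0.76,-0.9,0.4,0,0,0,1],[0.8,-1,0.4,0,0,0,1],[0.8,-1,0.4,0,0,0,1]]])

```text
time: 1.03
tcp_pos: [0.443, 0.3227, 0.3166]
orientation: [-3.14, 0.001, 2.742]
wrist_force: [0.7, 0.6, 0.3]
opening: 0.003
finger_force: 0.0
```

Run:
```python
from h import *
P=np.load("topP.npy");q=P[149:159,303:315].reshape(-1,3);q=q[q[:,2]>.214];print(len(q),q.min(0),q.max(0),np.median(q,0))
P=np.load("sceneP.npy")
q=P.reshape(-1,3);d=np.linalg.norm(q[:,:2]-[.653,.038],axis=1);q=q[(d<.018)&(q[:,2]>.205)];print(len(q),q.min(0),q.max(0),np.median(q,0))
q=P.reshape(-1,3);d=np.linalg.norm(q[:,:2]-[.72,.09],axis=1);print(np.nanmedian(q[d<.03],0))
print(bot.sense()["tcp_pos"])
```

```text
57 [0.64422019 0.02936853 0.21435273] [0.6663481  0.04591906 0.22658552] [0.652346   0.03846616 0.22135175]
61 [0.64739519 0.02954934 0.20806742] [0.67054472 0.04765612 0.2265913 ] [0.66009054 0.03929565 0.22022191]
[0.72029901 0.09006765 0.17889062]
[0.44295119 0.32265241 0.31657392]
```

>>> play_rows(commands=[[[0.1,-0.12,0,0,0,0,1],[0.2,-0.24,0,0,0,0,1],[0.3,-0.36,0,0,0,0,1],[0.4,-0.48,0,0,0,0,1],[0.5,-0.6,0,0,0,0,1],[0.6,-0.72,0,0,0,0,1],[0.7,-0.84,0,0,0,0,1],[0.78,-0.94,0,0,0,0,1],[0.84,-1,0,0,0,0,1],[0.84,-1,0,0,0,0,1]]])

```text
time: 1.87
tcp_pos: [0.6532, 0.0736, 0.3157]
orientation: [-3.141, 0.0, 2.743]
wrist_force: [0.8, 1.2, 0.3]
opening: 0.003
finger_force: 0.0
```

>>> play_rows(commands=[[[0,-0.08,0,0,0,0,1],[0,-0.16,-0.05,0,0,0,1],[0,-0.16,-0.1,0,0,0,1],[0,-0.16,-0.16,0,0,0,1],[0,-0.16,-0.2,0,0,0,1],[0,-0.16,-0.2,0,0,0,1],[0,-0.16,-0.2,0,0,0,1]]])

```text
time: 2.45
tcp_pos: [0.6507, 0.0373, 0.2665]
orientation: [-3.141, -0.001, 2.746]
wrist_force: [0.7, -0.6, 0.3]
opening: -0.003
finger_force: 0.0
```

Run:
```python
from h import *
s=bot.sense();print(s["tcp_pos"],s["wrist_force"],s["opening"])
c=capture("scene");print(proj(c,[.653,.038,.223]))
cv2.imwrite("pics/s2.png",cv2.resize(c["pixels"][140:330,220:420],None,fx=3,fy=3,interpolation=2))
```

```text
[0.65068551 0.03725189 0.26654368] [ 0.67484098 -0.60025342  0.28957661] -0.0026262799767089754
(np.float64(322.8362060158498), np.float64(221.32233906713938))
```

View pics/s2.png

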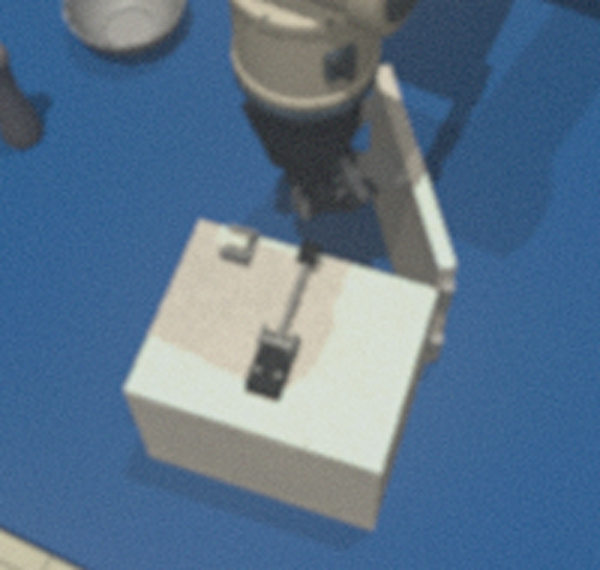

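The picture shows the roller free at crop (310,252) and the gripper in front of and above it. I'll check where the fingertips are by depth.

Run:
```python
from h import *
s=bot.sense()
c=capture("scene");P=pts(c)
t=s["tcp_pos"]-[0,0,.025];print("tip crop px",(np.array(proj(c,t))-[220,140])*3)
q=P.reshape(-1,3);d=np.linalg.norm(q[:,:2]-t[:2],axis=1)
for lo in np.arange(.226,.31,.01):
    k=q[(d<.07)&(q[:,2]>lo)&(q[:,2]<lo+.01)]
    print(round(lo,3),len(k),*((k.min(0)[:2].round(3),k.max(0)[:2].round(3)) if len(k) else ()))
cv2.imwrite("pics/s3.png",cv2.resize(c["pixels"][180:240,290:370],None,fx=8,fy=8,interpolation=2))
```

```text
tip crop px [308.39541123 230.57203978]
0.226 2 [0.585 0.031] [0.587 0.032]
0.236 0
0.246 0
0.256 0
0.266 0
0.276 2 [0.661 0.039] [0.663 0.04 ]
0.286 13 [0.657 0.027] [0.663 0.049]
0.296 22 [0.653 0.022] [0.665 0.047]
0.306 14 [0.66  0.027] [0.664 0.047]
```

View pics/s3.png

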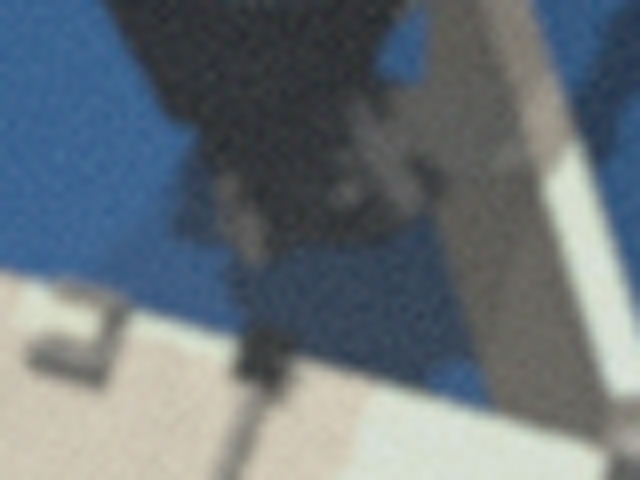

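>>> play_rows(commands=[[[0.01,0.005,-0.02,0,0,0,1],[0.01,0.005,-0.04,0,0,0,1],[0.01,0.005,-0.06,0,0,0,1],[0.01,0.005,-0.068,0,0,0,1],[0.01,0.005,-0.068,0,0,0,1]]])

```text
time: 2.97
tcp_pos: [0.6531, 0.038, 0.2489]
orientation: [-3.141, -0.001, 2.746]
wrist_force: [-0.3, 0.0, -0.5]
opening: -0.003
finger_force: 0.0
```

>>> play_rows(commands=[[[0,0,-0.008,0,0,0,1],[0,0,-0.008,0,0,0,1],[0,0,-0.008,0,0,0,1]]])

```text
time: 3.22
tcp_pos: [0.6535, 0.0379, 0.2478]
orientation: [3.142, 0.0, 2.746]
wrist_force: [-0.1, 0.1, 0.5]
opening: 0.001
finger_force: 0.0
```

>>> play_rows(commands=[[[0,0,-0.008,0,0,0,1],[0,0,-0.008,0,0,0,1],[0,0,-0.008,0,0,0,1]]])

```text
time: 3.47
tcp_pos: [0.6534, 0.0379, 0.2456]
orientation: [-3.142, -0.0, 2.746]
wrist_force: [-1.1, -0.6, -0.5]
opening: -0.001
finger_force: 0.0
```

>>> play_rows(commands=[[[0,0,-0.008,0,0,0,1],[0,0,-0.008,0,0,0,1],[0,0,-0.008,0,0,0,1]]])

```text
time: 3.72
tcp_pos: [0.6534, 0.0379, 0.2436]
orientation: [-3.141, -0.0, 2.746]
wrist_force: [-0.5, 0.3, -1.0]
opening: -0.0
finger_force: 0.0
```

>>> play_rows(commands=[[[0,0,-0.008,0,0,0,1],[0,0,-0.008,0,0,0,1],[0,0,-0.008,0,0,0,1]]])

```text
time: 3.97
tcp_pos: [0.6534, 0.0379, 0.2415]
orientation: [-3.141, -0.0, 2.746]
wrist_force: [-0.5, 0.0, -1.1]
opening: 0.002
finger_force: 0.0
```

>>> play_rows(commands=[[[0,0,-0.008,0,0,0,1],[0,0,-0.008,0,0,0,1],[0,0,-0.008,0,0,0,1]]])

```text
time: 4.22
tcp_pos: [0.6534, 0.0379, 0.2395]
orientation: [-3.141, -0.0, 2.746]
wrist_force: [0.2, 0.3, -0.3]
opening: 0.004
finger_force: 0.0
```

>>> play_rows(commands=[[[0,0,-0.008,0,0,0,1],[0,0,-0.008,0,0,0,1],[0,0,-0.008,0,0,0,1]]])

```text
time: 4.47
tcp_pos: [0.6534, 0.0379, 0.2375]
orientation: [-3.142, -0.0, 2.746]
wrist_force: [-0.2, -0.3, -0.8]
opening: 0.001
finger_force: 0.0
```

Run:
```python
from h import *
c=capture("scene");d=capture("top")
a=cv2.resize(c["pixels"][185:245,285:365],None,fx=7,fy=7,interpolation=2)
b=cv2.resize(d["pixels"][95:180,255:365],(560,420),interpolation=2)[:, :240]
cv2.imwrite("pics/s4.png",np.hstack([a,b]));print(bot.sense()["wrist_force"],bot.sense()["moment"])
```

```text
[-0.44385141 -0.15718074  0.33493978] [ 0.0349313   0.03385805 -0.00682085]
```

View pics/s4.png

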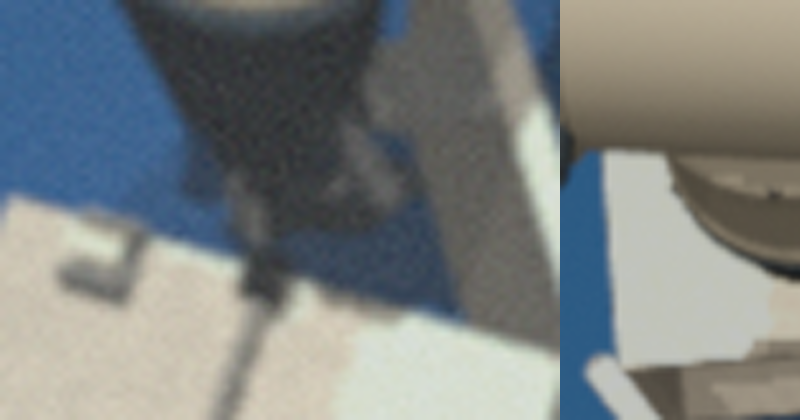

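In the close view the fingertip, near crop (255,235), is just above the roller at (265,275). I'll keep feeling downwards.

>>> play_rows(commands=[[[0,0,-0.008,0,0,0,1],[0,0,-0.008,0,0,0,1],[0,0,-0.008,0,0,0,1]]])

```text
time: 4.82
tcp_pos: [0.6534, 0.0379, 0.2355]
orientation: [-3.141, -0.0, 2.746]
wrist_force: [0.0, -0.2, 0.2]
opening: 0.003
finger_force: 0.0
```

>>> play_rows(commands=[[[0,0,-0.008,0,0,0,1],[0,0,-0.008,0,0,0,1],[0,0,-0.008,0,0,0,1]]])

```text
time: 5.07
tcp_pos: [0.6534, 0.0379, 0.2335]
orientation: [-3.142, -0.0, 2.746]
wrist_force: [0.3, 0.3, 0.3]
opening: 0.0
finger_force: 0.0
```

>>> play_rows(commands=[[[0,0,-0.008,0,0,0,1],[0,0,-0.008,0,0,0,1],[0,0,-0.008,0,0,0,1]]])

```text
time: 5.32
tcp_pos: [0.6534, 0.0379, 0.2315]
orientation: [-3.141, -0.0, 2.746]
wrist_force: [0.1, -0.3, 0.4]
opening: 0.0
finger_force: 0.0
```

Run:
```python
from h import *
c=capture("scene");P=pts(c)
for z in (.2,.21,.2315,.2375):print(z,(np.array(proj(c,[.6534,.0379,z]))-[305,205])*[16,16])
a=cv2.resize(c["pixels"][205:235,305:345],None,fx=16,fy=16,interpolation=2)
cv2.imwrite("pics/s5.png",a)
print((P[208:232,314:332,2]*1000).round().tolist())
```

```text
0.2 [285.21628501 331.8634226 ]
0.21 [284.57006115 302.25109479]
0.2315 [283.14131653 236.78081927]
0.2375 [282.7326817  218.05568539]
[[-4.0, 292.0, 290.0, 297.0, 316.0, 322.0, 325.0, 328.0, 331.0, 326.0, 324.0, 329.0, 336.0, 337.0, 341.0, 344.0, 347.0, 352.0], [1.0, 1.0, 291.0, 292.0, 291.0, 316.0, 320.0, 324.0, 323.0, 319.0, 317.0, 307.0, 299.0, 299.0, 300.0, 300.0, 1.0, -2.0], [3.0, -2.0, -1.0, 290.0, 290.0, 298.0, 314.0, 319.0, 318.0, 315.0, 309.0, 299.0, 300.0, 300.0, 301.0, 300.0, 301.0, 301.0], [4.0, 2.0, -2.0, 280.0, 284.0, 293.0, 297.0, 316.0, 313.0, 307.0, 300.0, 302.0, 300.0, 301.0, 302.0, 305.0, 302.0, 303.0], [2.0, 1.0, -0.0, 276.0, 279.0, 284.0, 293.0, 298.0, 299.0, 303.0, 295.0, 300.0, 301.0, 303.0, 302.0, 302.0, 303.0, 304.0], [1.0, -1.0, nan, 272.0, 277.0, 279.0, 291.0, 289.0, 298.0, 294.0, 292.0, 297.0, 302.0, 302.0, 302.0, 303.0, 315.0, 334.0], [3.0, -1.0, -0.0, 264.0, 270.0, 274.0, 280.0, 288.0, 291.0, 290.0, 288.0, 301.0, 303.0, 310.0, 313.0, 316.0, 320.0, 331.0], [1.0, 3.0, 2.0, 261.0, 265.0, 268.0, 273.0, 275.0, 272.0, 279.0, 297.0, 301.0, 306.0, 310.0, 315.0,
[... 1270 characters left out ...]
.0, 218.0, 212.0, 180.0, 181.0, 182.0, 176.0, 181.0, 180.0], [179.0, 180.0, 178.0, 180.0, 178.0, 212.0, 212.0, 213.0, 216.0, 217.0, 214.0, 178.0, 180.0, 176.0, 181.0, 180.0, 180.0, 177.0], [179.0, 179.0, 179.0, 181.0, 182.0, 176.0, 216.0, 213.0, 208.0, 214.0, 212.0, 180.0, 176.0, 180.0, 175.0, 180.0, 179.0, 178.0], [182.0, 179.0, 180.0, 182.0, 179.0, 181.0, 212.0, 214.0, 178.0, 176.0, 179.0, 179.0, 179.0, 181.0, 180.0, 178.0, 179.0, 179.0], [179.0, 181.0, 178.0, 181.0, 176.0, 214.0, 215.0, 178.0, 180.0, 178.0, 177.0, 182.0, 180.0, 180.0, 179.0, 181.0, 179.0, 180.0], [180.0, 178.0, 178.0, 178.0, 176.0, 216.0, 214.0, 177.0, 181.0, 179.0, 182.0, 179.0, 180.0, 179.0, 180.0, 178.0, 178.0, 179.0]]
```

View pics/s5.png

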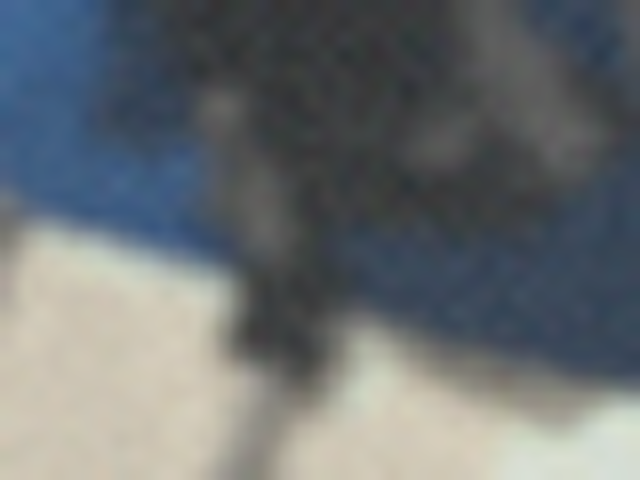

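Run:
```python
from h import *
c=capture("scene");P=pts(c)
for r in range(212,226):
    k=P[r,317:326]; k=k[k[:,2]>.2]
    print(r,len(k),np.median(k,0).round(4),k[:,1].min().round(4),k[:,1].max().round(4))
s=bot.sense();print(s["qpos"],s["tcp_pos"],s["wrist_force"])
```

```text
212 9 [0.6657 0.0416 0.2965] 0.0272 0.0503
213 9 [0.6669 0.0418 0.2937] 0.0266 0.0504
214 9 [0.6662 0.0413 0.2874] 0.0268 0.0532
215 9 [0.6639 0.0397 0.2747] 0.0266 0.054
216 7 [0.6644 0.0392 0.2693] 0.03 0.0545
217 8 [0.6644 0.0396 0.2652] 0.0303 0.0551
218 8 [0.6646 0.0406 0.2619] 0.0297 0.0483
219 6 [0.6646 0.0422 0.2572] 0.0371 0.0487
220 4 [0.664  0.0403 0.2513] 0.03 0.0447
221 6 [0.6517 0.0364 0.2218] 0.0306 0.0423
222 7 [0.6552 0.0367 0.223 ] 0.0305 0.0435
223 7 [0.658  0.038  0.2226] 0.0312 0.0452
224 7 [0.6602 0.0393 0.219 ] 0.0315 0.0445
225 7 [0.6625 0.0404 0.2212] 0.0333 0.0454
[-3.31868335e-02  5.23739162e-01  1.24673046e+00 -3.24970686e-05
  1.37106718e+00 -1.20819562e+00] [0.65348752 0.03792654 0.23169916] [0.4651782  0.88158784 0.40353582]
```

>>> play_rows(commands=[[[0,0,-0.008,0,0,0,1],[0,0,-0.016,0,0,0,1],[0,0,-0.016,0,0,0,1],[0,0,-0.016,0,0,0,1]]])

```text
time: 5.75
tcp_pos: [0.6533, 0.0379, 0.2275]
orientation: [-3.141, -0.0, 2.746]
wrist_force: [-0.9, -0.4, -0.5]
opening: -0.005
finger_force: 0.0
```

>>> play_rows(commands=[[[0,0,-0.008,0,0,0,1],[0,0,-0.016,0,0,0,1],[0,0,-0.016,0,0,0,1],[0,0,-0.016,0,0,0,1]]])

```text
time: 6.08
tcp_pos: [0.6534, 0.0379, 0.2235]
orientation: [-3.141, -0.0, 2.746]
wrist_force: [-0.4, 0.1, 0.2]
opening: 0.001
finger_force: 0.0
```

Run:
```python
from h import *
c=capture("scene");P=pts(c)
for r in range(214,228):
    k=P[r,317:327]; k=k[k[:,2]>.2]
    print(r,len(k),np.median(k,0).round(4),k[:,1].min().round(4),k[:,1].max().round(4))
s=bot.sense();print(s["tcp_pos"],s["wrist_force"])
```

```text
214 10 [0.6672 0.0431 0.288 ] 0.0273 0.0538
215 10 [0.668  0.0429 0.2825] 0.0267 0.0546
216 9 [0.666  0.0445 0.2759] 0.0298 0.0567
217 9 [0.6649 0.0412 0.2677] 0.0298 0.0576
218 9 [0.6645 0.0408 0.2626] 0.0295 0.0573
219 9 [0.6653 0.0404 0.2567] 0.0299 0.0578
220 7 [0.6634 0.0408 0.2512] 0.0328 0.0483
221 6 [0.6633 0.0411 0.2441] 0.0363 0.0466
222 8 [0.6544 0.0394 0.2218] 0.0297 0.0441
223 8 [0.657  0.039  0.2227] 0.0314 0.0452
224 8 [0.6595 0.0401 0.2205] 0.0318 0.0462
225 8 [0.6614 0.041  0.2196] 0.0321 0.0468
226 8 [0.6638 0.0393 0.2167] 0.0312 0.046
227 6 [0.6647 0.0396 0.2128] 0.0326 0.045
[0.65343916 0.03794512 0.22361201] [-0.17525237 -0.1665917   0.50237825]
```

>>> play_rows(commands=[[[0,0,-0.008,0,0,0,1],[0,0,-0.016,0,0,0,1],[0,0,-0.016,0,0,0,1],[0,0,-0.016,0,0,0,1]]])

```text
time: 6.47
tcp_pos: [0.6534, 0.0379, 0.2195]
orientation: [-3.141, -0.0, 2.746]
wrist_force: [-0.2, 0.5, 0.3]
opening: -0.002
finger_force: 0.0
```

>>> play_rows(commands=[[[0,0,-0.008,0,0,0,1],[0,0,-0.016,0,0,0,1],[0,0,-0.016,0,0,0,1],[0,0,-0.016,0,0,0,1]]])

```text
time: 6.8
tcp_pos: [0.6533, 0.0379, 0.2155]
orientation: [-3.141, -0.0, 2.746]
wrist_force: [-0.4, 0.6, -0.0]
opening: 0.001
finger_force: 0.0
```

```bash
cat > look.py <<'E'
from h import *
c=capture("scene");P=pts(c)
for r in range(217,230):
    k=P[r,317:327]; k=k[k[:,2]>.19]
    print(r,len(k),np.median(k,0).round(4),k[:,1].min().round(4),k[:,1].max().round(4))
s=bot.sense();print(s["tcp_pos"],s["wrist_force"])
E
python3 look.py
```

```text
217 10 [0.6669 0.0433 0.2745] 0.0239 0.055
218 9 [0.6661 0.0439 0.2654] 0.0301 0.057
219 9 [0.6656 0.0411 0.2583] 0.0296 0.0574
220 9 [0.6653 0.0406 0.2539] 0.0295 0.0582
221 9 [0.6644 0.0406 0.2474] 0.0292 0.0581
222 8 [0.6641 0.0425 0.2412] 0.0298 0.0488
223 8 [0.6612 0.0417 0.2264] 0.0311 0.0467
224 8 [0.6598 0.0402 0.2209] 0.0316 0.0463
225 8 [0.6616 0.0411 0.2184] 0.0325 0.0465
226 8 [0.6638 0.0393 0.2166] 0.0305 0.0461
227 6 [0.665  0.0398 0.2146] 0.0332 0.0458
228 5 [0.6662 0.0409 0.2113] 0.0373 0.0459
229 2 [0.6705 0.0396 0.2133] 0.0386 0.0407
[0.65344187 0.03791106 0.21560398] [-0.18497215  0.29079252  1.01066157]
```

>>> play_rows(commands=[[[0,0,-0.008,0,0,0,1],[0,0,-0.016,0,0,0,1],[0,0,-0.016,0,0,0,1],[0,0,-0.016,0,0,0,1]]])

```text
time: 7.18
tcp_pos: [0.6533, 0.0379, 0.2115]
orientation: [-3.141, -0.0, 2.746]
wrist_force: [-0.6, 0.2, -0.2]
opening: -0.004
finger_force: 0.0
```

>>> play_rows(commands=[[[0,0,-0.008,0,0,0,1],[0,0,-0.012,0,0,0,1],[0,0,-0.012,0,0,0,1],[0,0,-0.012,0,0,0,1]]])

```text
time: 7.52
tcp_pos: [0.6535, 0.0379, 0.2087]
orientation: [-3.142, 0.0, 2.746]
wrist_force: [1.0, -0.2, -0.7]
opening: 0.001
finger_force: 0.0
```

>>> play_rows(commands=[[[0,0,-0.008,0,0,0,1],[0,0,-0.012,0,0,0,1],[0,0,-0.012,0,0,0,1],[0,0,-0.012,0,0,0,1]]])

```text
time: 7.85
tcp_pos: [0.6533, 0.0379, 0.2057]
orientation: [-3.141, -0.0, 2.746]
wrist_force: [-1.6, -1.3, 3.4]
opening: 0.0
finger_force: 1.8
```

```bash
python3 look.py
```

```text
217 10 [0.666  0.0453 0.2739] 0.0239 0.0529
218 10 [0.6675 0.0425 0.2677] 0.0231 0.0538
219 10 [0.6668 0.0425 0.2647] 0.0234 0.0549
220 9 [0.6656 0.044  0.2534] 0.0292 0.0572
221 9 [0.6661 0.0409 0.2486] 0.0299 0.0574
222 9 [0.6646 0.0405 0.2393] 0.0289 0.0575
223 8 [0.6647 0.042  0.2361] 0.0322 0.0581
224 8 [0.6632 0.0419 0.2293] 0.0314 0.0484
225 8 [0.6639 0.0423 0.2209] 0.0326 0.0467
226 7 [0.6633 0.0405 0.2168] 0.0331 0.046
227 7 [0.6645 0.0409 0.2143] 0.0333 0.046
228 5 [0.6665 0.0419 0.2113] 0.0367 0.0455
229 2 [0.6702 0.0395 0.2128] 0.0386 0.0405
[0.65331583 0.03793165 0.20570613] [-2.99348146 -0.61448915  4.09274384]
```

Contact: about 3.5 N, somewhere in the last 3 mm. I'll press another 11.5 mm.

>>> play_rows(commands=[[[0,0,-0.012,0,0,0,1],[0,0,-0.024,0,0,0,1],[0,0,-0.036,0,0,0,1],[0,0,-0.046,0,0,0,1],[0,0,-0.046,0,0,0,1],[0,0,-0.046,0,0,0,1]]])

```text
time: 8.4
tcp_pos: [0.6533, 0.0379, 0.1939]
orientation: [-3.141, -0.0, 2.746]
wrist_force: [-2.6, -0.3, 5.5]
opening: 0.005
finger_force: 2.7
```

```bash
python3 look.py
```

```text
217 10 [0.6697 0.0453 0.2769] 0.0268 0.0499
218 10 [0.6664 0.0456 0.269 ] 0.0275 0.0509
219 10 [0.6659 0.0453 0.2641] 0.023 0.052
220 10 [0.6664 0.0422 0.2574] 0.0229 0.053
221 10 [0.6673 0.0425 0.2543] 0.0236 0.0537
222 9 [0.6665 0.0437 0.2425] 0.0295 0.0564
223 9 [0.6648 0.0406 0.2387] 0.0291 0.0573
224 9 [0.6644 0.0402 0.2307] 0.0293 0.057
225 8 [0.6644 0.0419 0.2256] 0.0318 0.0579
226 8 [0.6639 0.0422 0.2198] 0.03 0.0485
227 8 [0.6628 0.0415 0.2079] 0.0322 0.0471
228 7 [0.6634 0.0397 0.2042] 0.0322 0.0457
229 7 [0.6636 0.0402 0.2011] 0.033 0.0456
[0.65337833 0.03791395 0.19406738] [-3.6818764  -0.81646727  6.00599204]
```

Roller 13 to 14 mm down at about 5.5 N, which is in the target band. Hold, then lift.

>>> play_rows(commands=[[[0,0,0,0,0,0,1],[0,0,0,0,0,0,1],[0,0,0,0,0,0,1],[0,0,0,0,0,0,1],[0,0,0,0,0,0,1],[0,0,0,0,0,0,1],[0,0,0,0,0,0,1],[0,0,0,0,0,0,1],[0,0,0,0,0,0,1]]])

```text
time: 9.2
tcp_pos: [0.6534, 0.0379, 0.1942]
orientation: [-3.142, -0.0, 2.746]
wrist_force: [-4.9, -0.5, 4.6]
opening: -0.0
finger_force: 2.7
```

>>> play_rows(commands=[[[0,0,0.03,0,0,0,1],[0,0,0.08,0,0,0,1],[0,0,0.16,0,0,0,1],[0,0,0.26,0,0,0,1],[0,0,0.36,0,0,0,1],[0,0,0.42,0,0,0,1],[0,0,0.42,0,0,0,1]]])

```text
time: 9.78
tcp_pos: [0.6551, 0.038, 0.3034]
orientation: [3.139, 0.006, 2.746]
wrist_force: [0.4, 0.5, 0.2]
opening: 0.003
finger_force: 0.0
```

```bash
python3 look.py|tail -9
python3 - <<'E'
import numpy as np
o=np.array([.6332,.0362]);a=.108;R=lambda t:np.array([[np.cos(t),-np.sin(t)],[np.sin(t),np.cos(t)]])
h=o+R(a)@[0,.108]
for th in (1.01,.8,.6,.4,.2,.1,.05,0,-.03):
    Rd=R(a-th)   # door axes
    p=h+Rd@[-.015,-.175]; t=h+Rd@[-.015-.011,-.175]
    print(th,"contact",p.round(3),"tcp11",t.round(3),"inward",Rd[:,0].round(3))
E
```

```text
1.01 contact [0.475 0.047] tcp11 [0.468 0.055] inward [ 0.62  -0.785]
0.8 contact [0.498 0.018] tcp11 [0.49  0.025] inward [ 0.77  -0.638]
0.6 contact [ 0.526 -0.004] tcp11 [0.516 0.002] inward [ 0.881 -0.472]
0.4 contact [ 0.557 -0.02 ] tcp11 [ 0.546 -0.017] inward [ 0.958 -0.288]
0.2 contact [ 0.591 -0.029] tcp11 [ 0.58  -0.028] inward [ 0.996 -0.092]
0.1 contact [ 0.608 -0.032] tcp11 [ 0.597 -0.032] inward [1.    0.008]
0.05 contact [ 0.617 -0.032] tcp11 [ 0.606 -0.033] inward [0.998 0.058]
0 contact [ 0.626 -0.032] tcp11 [ 0.615 -0.033] inward [0.994 0.108]
-0.03 contact [ 0.631 -0.032] tcp11 [ 0.62  -0.033] inward [0.99  0.138]
  return _methods._mean(a, axis=axis, dtype=dtype,
  ret = um.true_divide(
Traceback (most recent call last):
  File "look.py", line 5, in <module>
    print(r,len(k),np.median(k,0).round(4),k[:,1].min().round(4),k[:,1].max().round(4))
                                           ~~~~~~~~~~^^
ValueError: zero-size array to reduction operation minimum which has no identity
```

The lever read 0.17 while held and was released cleanly. Now over and outside the door, turning the finger line parallel to it, then down.

>>> play_rows(commands=[[[-0.12,0.02,0,0,0,-0.03,1],[-0.24,0.05,0,0,0,-0.06,1],[-0.37,0.08,0,0,0,-0.09,1],[-0.5,0.11,0,0,0,-0.12,1],[-0.63,0.14,0,0,0,-0.15,1],[-0.75,0.16,0,0,0,-0.16,1],[-0.82,0.164,0,0,0,-0.16,1],[-0.82,0.164,0,0,0,-0.16,1],[-0.82,0.164,-0.1,0,0,-0.16,1],[-0.82,0.164,-0.2,0,0,-0.16,1]]])

```text
time: 10.67
tcp_pos: [0.4493, 0.079, 0.2491]
orientation: [3.139, 0.002, 2.243]
wrist_force: [0.9, 0.6, -0.5]
opening: 0.001
finger_force: 0.0
```

Run:
```python
from h import *
s=bot.sense();print(s["tcp_pos"],s["orientation"])
c=capture("scene");P=pts(c).reshape(-1,3)
d=np.linalg.norm(P[:,:2]-[.653,.038],axis=1);q=P[(d<.018)&(P[:,2]>.205)];print("roller",np.median(q,0))
cv2.imwrite("pics/s6.png",cv2.resize(c["pixels"][120:300,250:450],None,fx=3,fy=3,interpolation=2))
```

```text
[0.44934991 0.07899695 0.24905277] [3.13915883e+00 1.74709012e-03 2.24343410e+00]
roller [0.65991641 0.03935698 0.21939815]
```

View pics/s6.png

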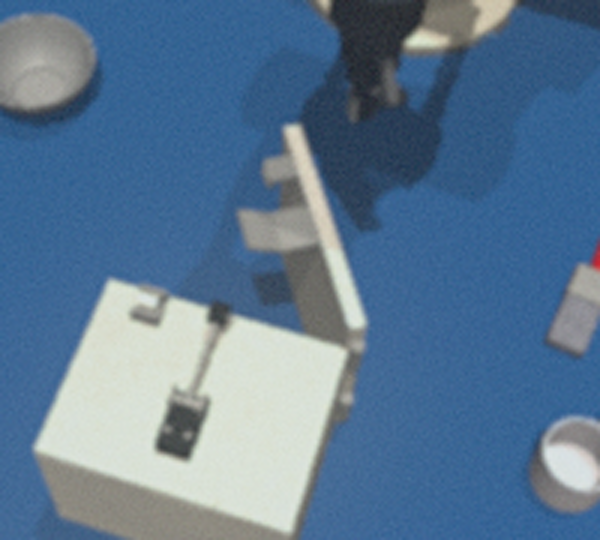

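The picture shows the gripper outside the door at crop (370,110), with the lever back up at its rest height. Now down, then push the door along its arc.

>>> play_rows(commands=[[[0,0,-0.1,0,0,0,1],[0,0,-0.2,0,0,0,1],[0,0,-0.3,0,0,0,1],[0,0,-0.336,0,0,0,1],[0,0,-0.336,0,0,0,1]]])

```text
time: 11.13
tcp_pos: [0.4476, 0.0788, 0.1636]
orientation: [-3.138, -0.002, 2.243]
wrist_force: [0.2, -0.1, -0.3]
opening: 0.001
finger_force: 0.0
```

>>> play_rows(commands=[[[0.03,-0.04,0,0,0,0,1],[0.055,-0.07,0,0,0,0,1],[0.078,-0.096,0,0,0,0,1],[0.107,-0.136,0,0,0,0.022,1],[0.136,-0.176,0,0,0,0.045,1],[0.166,-0.216,0,0,0,0.067,1],[0.2,-0.247,0,0,0,0.088,1],[0.235,-0.278,0,0,0,0.11,1],[0.27,-0.308,0,0,0,0.13,1],[0.27,-0.308,0,0,0,0.13,1]]])

```text
time: 11.97
tcp_pos: [0.5185, -0.0, 0.1662]
orientation: [3.141, 0.003, 2.654]
wrist_force: [-0.3, 0.2, 0.3]
opening: -0.002
finger_force: 0.0
```

Run:
```python
from h import *
s=bot.sense();print(s["tcp_pos"],s["orientation"],s["wrist_force"])
c=capture("scene");
cv2.imwrite("pics/s7.png",cv2.resize(c["pixels"][120:300,250:450],None,fx=3,fy=3,interpolation=2))
```

```text
[ 5.18480229e-01 -4.88385745e-06  1.66178493e-01] [3.14076811e+00 2.80235523e-03 2.65357339e+00] [-0.27010709  0.18627002  0.28244188]
```

View pics/s7.png

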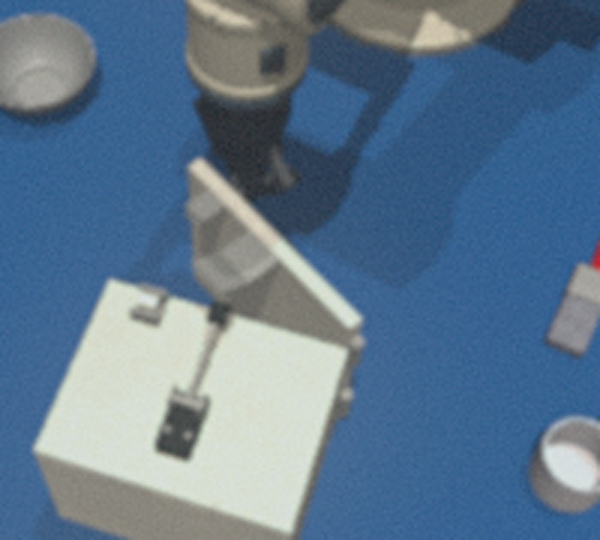

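The picture shows the door pushed to about 0.6 rad, with the fingers behind its outer face at crop (255,180). Continuing towards the catch.

>>> play_rows(commands=[[[0.04,-0.026,0,0,0,0.021,1],[0.08,-0.051,0,0,0,0.043,1],[0.12,-0.076,0,0,0,0.064,1],[0.165,-0.092,0,0,0,0.085,1],[0.21,-0.107,0,0,0,0.107,1],[0.256,-0.12,0,0,0,0.128,1],[0.28,-0.126,0,0,0,0.14,1],[0.3,-0.131,0,0,0,0.15,1],[0.324,-0.136,0,0,0,0.16,1],[0.324,-0.136,0,0,0,0.16,1]]])

```text
time: 12.85
tcp_pos: [0.5975, -0.0321, 0.1656]
orientation: [-3.142, 0.001, -3.13]
wrist_force: [0.4, 0.3, -0.3]
opening: 0.003
finger_force: 0.0
```

>>> play_rows(commands=[[[0.012,-0.002,0,0,0,0.005,1],[0.024,-0.003,0,0,0,0.01,1],[0.036,-0.004,0,0,0,0.015,1],[0.044,-0.004,0,0,0,0.02,1],[0.052,-0.004,0,0,0,0.025,1],[0.052,-0.004,0,0,0,0.025,1]]])

```text
time: 13.35
tcp_pos: [0.6098, -0.0332, 0.1654]
orientation: [-3.141, -0.0, -3.05]
wrist_force: [-1.5, -0.7, 0.4]
opening: -0.001
finger_force: 0.8
```

```bash
cat > door.py <<'E'
from h import *
s=bot.sense();print(s["tcp_pos"],s["orientation"],s["wrist_force"])
o=np.array([.6332,.0362]);a=.108;R=np.array([[np.cos(a),-np.sin(a)],[np.sin(a),np.cos(a)]])
c=capture("scene");P=pts(c).reshape(-1,3);P=P[(P[:,2]>.208)&(P[:,2]<.221)]
q=(P[:,:2]-o)@R
k=q[(q[:,0]>-.08)&(q[:,0]<.012)&(abs(q[:,1])<.112)]
if len(k)>20:
    f=np.polyfit(k[:,1],k[:,0],1)
    for _ in range(3): k=k[abs(np.polyval(f,k[:,1])-k[:,0])<.010];f=np.polyfit(k[:,1],k[:,0],1)
    print(len(k),"angle",np.arctan(f[0]),"x at hinge",np.polyval(f,.108))
E
python3 door.py
```

```text
[ 0.60980889 -0.03322007  0.16537128] [-3.14129191e+00 -2.78294608e-04 -3.05027906e+00] [-1.53026696 -0.6916848   0.39541498]
521 angle 0.025783027213354945 x at hinge -0.003836719535048819
```

>>> play_rows(commands=[[[0.008,0,0,0,0,0.003,1],[0.016,0,0,0,0,0.006,1],[0.016,0,0,0,0,0.006,1]]])

```text
time: 13.65
tcp_pos: [0.6143, -0.033, 0.1653]
orientation: [-3.142, 0.0, -3.031]
wrist_force: [-0.4, 0.7, 0.3]
opening: -0.001
finger_force: 0.2
```

>>> play_rows(commands=[[[0.006,0,0,0,0,0.002,1],[0.012,0,0,0,0,0.004,1],[0.012,0,0,0,0,0.004,1]]])

```text
time: 13.9
tcp_pos: [0.6169, -0.033, 0.1652]
orientation: [3.142, -0.0, -3.018]
wrist_force: [-3.3, -1.6, 1.6]
opening: -0.005
finger_force: 1.8
```

```bash
python3 door.py
```

```text
[ 0.61692561 -0.03303071  0.16515917] [ 3.14154164e+00 -4.15694218e-04 -3.01844580e+00] [-3.32962535 -1.61810757  1.55080978]
540 angle -0.007115957329298312 x at hinge -0.0034917612179757133
```

>>> play_rows(commands=[[[0.006,0,0,0,0,0,1],[0.01,0,0,0,0,0,1],[0.01,0,0,0,0,0,1]]])

```text
time: 14.2
tcp_pos: [0.6169, -0.033, 0.1651]
orientation: [3.141, -0.005, -3.019]
wrist_force: [-20.6, -3.0, 13.3]
opening: 0.005
finger_force: 10.4
```

```bash
python3 door.py
```

```text
[ 0.61691103 -0.03304179  0.16507427] [ 3.14094342 -0.00505691 -3.01901411] [-20.57289208  -2.95475726  13.2768495 ]
539 angle -0.005279683235093974 x at hinge -0.003298128756058244
```

The force rose to 20 N with no motion, so the door is on its stop. Backing off along -x, then up.

>>> play_rows(commands=[[[-0.02,0,0,0,0,0,1],[-0.08,-0.01,0,0,0,0,1],[-0.18,-0.02,0,0,0,0,1],[-0.3,-0.03,0,0,0,0,1],[-0.4,-0.04,0.08,0,0,0,1],[-0.44,-0.04,0.2,0,0,0,1],[-0.44,-0.04,0.35,0,0,0,1],[-0.44,-0.04,0.45,0,0,0,1],[-0.44,-0.04,0.45,0,0,0,1],[-0.44,-0.04,0.45,0,0,0,1]]])

```text
time: 15.08
tcp_pos: [0.5105, -0.0431, 0.2792]
orientation: [-3.141, 0.004, -3.019]
wrist_force: [-0.3, 1.4, -0.2]
opening: -0.002
finger_force: 0.0
```

```bash
python3 door.py; python3 -c "
from h import *
cv2.imwrite('pics/s8.png',cv2.resize(capture('scene')['pixels'][120:330,200:480],None,fx=2.5,fy=2.5,interpolation=2))"
```

```text
[ 0.5104653  -0.0430979   0.27915995] [-3.14060609  0.0038414  -3.0190018 ] [-0.32976875  1.35241738 -0.24415777]
527 angle -0.011009906648046715 x at hinge -0.003933778570312685
```

View pics/s8.png

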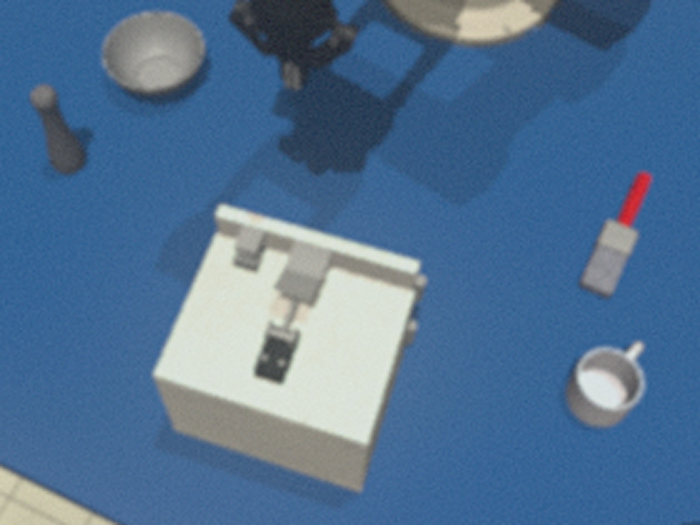

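The door is shut flush along crop (220,210) to (420,265) and stays shut. The gripper is clear and the pestle, brush, bowl and cup have not moved.

```bash
python3 -c "
from workcell import job
print(job.close_job())"
```

```text
the job is handed in; nothing more can be done
None
```

The switch lever was pressed about 13–14 mm (past its click, short of overtravel), held for about a second and sprang back up, then the door was pushed shut past its catch and stayed shut; nothing else was moved, and the job was handed in at about 15 s.

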